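# Close the filter body with its threaded cap

## Task

Put the larger brass cap on the filter body's neck with its grip bar in line with the two ports, so that it rests on top of the thread. Keeping it in light contact, turn it backward (anticlockwise from above) until you feel the thread start drop, then press it down lightly and screw it forward (clockwise) until it stops, fully home and level, and let go. Be gentle: never force the cap against the filter body, and leave the small cap, the ball valve, the elbow, the wrench and the carton where they are.

Things in the scene. Friction and masses are not known exactly. Their poses are not given: they have to be found in the camera images.
- cap_bar (a point): Centre of the larger brass cap's upright grip bar, on the cap's axis. Bar 52 mm long (this frame's x), 12 mm thick (y), 25 mm tall (z, up). The point is 34.5 mm above the skirt's lower edge, 12.5 mm above the flat deck (67 mm across) that the bar stands on. The cap starts upright on the table, open skirt down.
- cap: The larger cap itself, 0.24 to 0.4 kg; origin at the centre of its skirt's lower edge. Skirt 22 mm tall, 59 mm inside diameter, 18 mm deep inside. Two lugs on the line of the bar (+x and -x) stick inward at the lower edge to 23.8 mm from the axis, 24 degrees wide, 5 mm tall. A half turn changes nothing. Turning needs under 0.15 Nm; over 0.2 Nm means a stop is met, over 0.6 Nm is too much.
- filter: Brass filter body bolted to the table, does not move: steel foot 150 x 110 x 10 mm, round casting 60 mm in diameter, two ports along its x axis at 36 mm height that reach 76 mm out either way, and on top the threaded neck, upright on the axis. Origin on the axis at the table surface, z up, x along the ports.
- neck_top (a point): Centre of the neck's top rim, 95 mm above the table; z up, x along the ports. Neck 44 mm in diameter, two-start coarse right-hand thread 55 mm across: two opposite ledges 70 degrees long, each followed anticlockwise by a 48 degree gap, then a boss (top 93 mm high), a hard stop. How the thread is turned relative to the ports differs each time and is not measured.
- on_thread (a point): Where the centre of the skirt's lower edge is when the cap rests on the ledges: on the axis, 90 mm above the table. Bar in line with the ports, the lugs always land on the ledges. Forward (clockwise) they then run against the bosses; backward, after 0.25 to 1.25 rad, they leave the ledges and the cap drops about 8 mm onto the spring disc; 0.4 rad farther back they meet the bosses.
- home (a point): Where the centre of the skirt's lower edge is when the cap is home: 78.5 mm above the table. After the drop press the cap to below 81 mm (77 mm is hard on the rim) and turn forward 1.2 to 1.65 rad to the stop: the lugs pass under the ledges, whose undersides slope down by 3.5 mm to a level end. Let go before that, the spring lifts the cap.
- disc (a joint): Steel spring disc, 24 mm in diameter, in the middle of the neck's top, standing 6 mm above the rim when free (0) and pushed down (positive, m) by the cap's inside; it pushes up with 3 N plus 1.5 N per mm and reads 0.0045 with the cap home. It meets the cap when the skirt edge is 83 mm high.
- small_cap: Smaller brass cap, not needed: 46 mm across, 40 mm tall with its bar; origin at the centre of its underside. Leave it alone.
- ball_valve: Brass ball valve with a flat lever, 76 mm long, 55 mm tall, lying on the table; origin at its underside. Leave it alone.
- elbow: Copper elbow with brass collars, 55 mm tall; origin at its underside. Leave it alone.
- wrench: Steel wrench, 190 mm long, lying on the table; origin at its underside. Leave it alone.
- carton: Cardboard carton 90 x 120 x 70 mm; origin at its underside. Leave it alone.
Things that resemble listed ones, but are neither listed nor needed, are in the scene too. What is shaped like the cap but green or purple is not meant.

How it is judged:
By the outcome, as a careful person would: the job done as asked, in the order asked, and still so for the second after the job is handed in, with the robot touching nothing.
It also fails if it takes over 61 s, if anything falls off the work surface, if the arm or the gripper's body presses on something with over 40 N, if the wrist force passes 120 N, or if a joint passes its speed limit or range.

## Robot

A 6-joint arm with a two-finger parallel gripper is mounted at the origin on the work surface. World frame = base frame: x ahead of the robot, y to its left, z up, the work surface at z = 0. Lengths are in mm, angles in rad, forces in N, time in s.
With the tool pointing down it reaches from about 275 to 750 mm from the base axis. Payload 10.2 kg.
Tool frame: the origin (TCP) lies at the very end of the fingers, on their centre line; the grasp point (between the pads) lies 19 mm behind it (ctrl.tcp_to_grasp is the distance from the TCP to the grasp point, in mm); z points along the fingers, x is the direction in which the jaws open and shut, and the axes are right-handed (so a half turn about z gives the same grasp; the last joint's range is limited). The gripper opens to 85 mm and grips with 20 to 120 N. Pads are 22 mm wide; open, the fingers measure 114 mm over their backs; the gripper's body (76 mm by 85 mm) begins 54 mm behind the grasp point. The pads swing forward as they close: fully open they stand 13 mm farther back than shut.
Start: joints at [-1.519, 0.313, 1.498, -0, 1.331, -0.223], TCP at [142.448, -505.311, 200.394] pointing down, gripper open.
Joint ranges: [-2.94, 2.94], [-0.97, 2.17], [0.19, 2.56], [-1.23, 4.37], [0.02, 3.11], [-2.88, 2.88]. Speed limits (rad/s): [2.39, 2.39, 3.01, 3.14, 3.14, 3.14].

## Interface

Orientations are given as a unit quaternion [w, x, y, z].
In Python, from rig import monitor, vision, order, ctrl gives the robot as it stands. The module is installed in compiled form; this text tells all that it offers.
- The arm moves only by the shell command python3 -m pendant 'ROWS' [FORCE]. ROWS is JSON, a list that holds one entry, the list of rows, each a list of 5 numbers: the closure, from -1 (fully open) to 1 (shut), then the shift along the world's x, y, z in m, then the turn about the world's z in degrees. In form: [[[fingers, dx, dy, dz, spin], ...]]. A call has 1 to 20 rows; each row is the pose to reach, as a shift and turn from the pose commanded when the call began; what a row does not reach only later rows make up. A row lasts 1/10 s, in which the tool goes at most 50 mm and 8.59 degrees, less where a joint would pass 70% of its speed; a pose out of reach is approached as far as the arm can. A call with a gripper value outside its range is refused whole. The fingers move at their own pace and stop on an object; FORCE is the grip in N (left out, the last holds). Time passes only in rows, so rows that repeat a pose let the fingers close. It gives the time, the measured TCP pose, the force and the opening at its end, in the units of the state.
- monitor.sense(): the state, without advancing time (a new reading comes with each control period).
- vision.capture(name): name is "scene" or "side" or "wrist"; returns (picture, depth): 400x640x3 uint8, red, green, blue; 400x640 float32, mm along the optical axis (not along the pixel's ray), 0 where there is no reading.
- vision.camera_info(name): a dict with "fov_y" (degrees; the focal length in pixels is half the picture's height over the tangent of half this angle, whatever the lens; pixels are square), "cx", "cy" (the principal point, pixels), "R" (3x3) and "t" (3): a world point X has camera coordinates R X + t; the wrist camera has in their place "hand_eye" (4x4, takes a point from camera to tool coordinates, whose origin is the TCP and whose axes are the tool frame's). Camera axes: x right, y down, z forward; pixel columns grow to the right and rows downward; lengths in mm; the calibration is good to about 2 mm. The wrist camera is an equidistant fisheye: a pixel r from the principal point sees the ray r / f radians off the axis. A picture is of the moment at which its call begins: read the wrist's pose just before it. camera_info takes no time and is no camera call.
- order.finish_job(): hands the job in, once; it reports no verdict.
The state is a dict: "time_s": time; "joints": joint angles; "dq": joint speeds; "tau": joint torques, N m; "eef_pos": TCP position; "ee_rot": TCP orientation; "force": force on the tool from outside, world axes, zero at the start; "wrist_torque": the same for the moment, N m; "grip_width": opening from 0.0 (shut) to 1.0 (fully open).
Only numpy, scipy, OpenCV 4.12 (cv2) and the standard library are available. Lean on these libraries where they do the work, as an engineer would, in place of code of your own. Each camera call takes 0.05 s, during which the arm holds its last target.

## Working session

There is one attempt and no reset: what is moved stays moved. The work goes in short steps, Python scripts to look and compute and a shell command to move; the robot and the scene stay as the last step left them, time stands still between calls to the robot, and variables do not carry over. Pictures are saved under pics/ and viewed, and the job is handed in when it is done.

```bash
mkdir -p pics
python3 - <<'E'
from rig import monitor, vision
import cv2, numpy as np
s=monitor.sense(); print(s)
for n in ["scene","side"]:
    p,d=vision.capture(n); cv2.imwrite(f"pics/{n}0.png",p[:,:,::-1]); np.save(f"pics/{n}0.npy",d); np.save(f"pics/{n}0c.npy",p)
    print(n,vision.camera_info(n))
p,d=vision.capture("wrist"); cv2.imwrite("pics/wrist0.png",p[:,:,::-1]);np.save("pics/wrist0.npy",d)
print(vision.camera_info("wrist"))
E
```

```text
{'time_s': 0.0, 'joints': array([-1.51937959e+00,  3.13446144e-01,  1.49846137e+00, -4.00733826e-06,
        1.33096789e+00, -2.23383568e-01]), 'dq': array([ 3.84255093e-04, -1.07121046e-03,  1.87149005e-03, -1.66206155e-05,
        5.72079921e-04, -1.68756613e-03]), 'tau': array([ 3.31377505e-04, -4.12266719e+01, -2.59740257e+01, -1.36711869e-04,
        4.14709808e-03, -3.56553869e-06]), 'eef_pos': array([ 142.44106928, -504.99860672,  199.82792403]), 'ee_rot': array([-4.89539326e-04,  7.97293903e-01, -6.03590939e-01, -4.14386846e-04]), 'force': array([-0.4245144 , -0.71454621,  0.77224846]), 'wrist_torque': array([-0.00343642,  0.00917608, -0.00745578]), 'grip_width': 0.9996132210532329}
scene {'fov_y': 56.153272786438606, 'cx': 317.73712062887375, 'cy': 194.79678980749932, 'R': array([[ 0.72069112,  0.69312977,  0.01324486],
       [ 0.55364076, -0.56394689, -0.61273634],
       [-0.4172364 ,  0.44892654, -0.79017641]]), 't': array([-431.41090341, -257.78141735, 1224.77404719])}
side {'fov_y': 46.696997836454905, 'cx': 328.69898232993046, 'cy': 207.784368928261, 'R': array([[-0.88480314, -0.46553016, -0.02012665],
       [-0.24212199,  0.49623165, -0.83374522],
       [ 0.39812102, -0.73282728, -0.55178241]]), 't': array([ 498.57007082,  177.16360998, 1079.579335  ])}
{'fov_y': 65.70646984690485, 'cx': 318.10963980182197, 'cy': 200.04435437905653, 'hand_eye': array([[ 9.99998375e-01,  1.76937901e-03,  3.44542607e-04,
        -5.89930141e-02],
       [-1.79562539e-03,  9.60945081e-01,  2.76733314e-01,
        -7.06430115e+01],
       [ 1.58559594e-04, -2.76733483e-01,  9.60946697e-01,
        -1.73512016e+02],
       [ 0.00000000e+00,  0.00000000e+00,  0.00000000e+00,
         1.00000000e+00]])}
```

View pics/scene0.png

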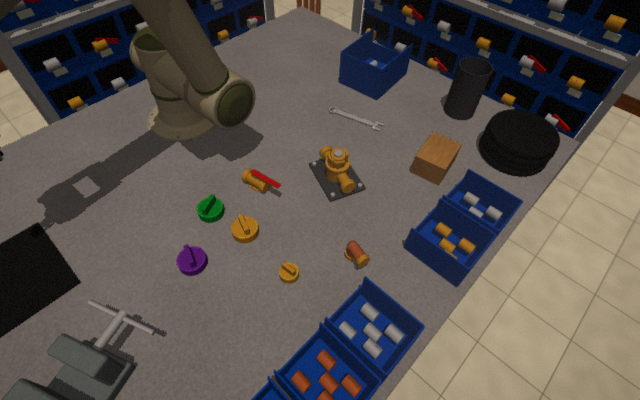

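View pics/side0.png

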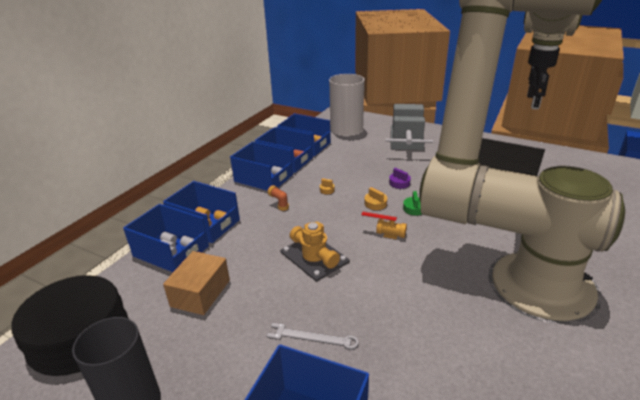

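View pics/wrist0.png

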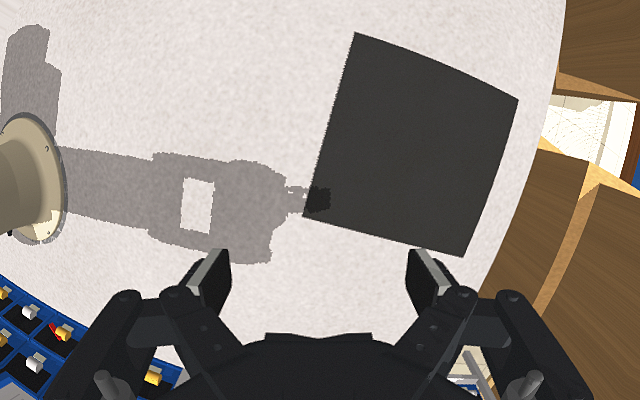

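The scene view shows the large brass cap at (245,228), the filter at (337,170), the small cap at (289,272), the ball valve at (260,181) and the elbow at (357,254). In the side view the cap is at (376,200) and the filter at (314,245).

```bash
cat > h.py <<'E'
import numpy as np, cv2
from rig import monitor, vision
from scipy.spatial.transform import Rotation as Rot
def world_fixed(n,d):
    c=vision.camera_info(n); f=200/np.tan(np.radians(c["fov_y"]/2))
    v,u=np.mgrid[0:400,0:640]
    P=np.stack([(u-c["cx"])/f*d,(v-c["cy"])/f*d,d],-1)
    W=(P-c["t"])@c["R"]; W[d<=0]=np.nan; return W
def world_wrist(d,s):
    c=vision.camera_info("wrist"); f=200/np.tan(np.radians(c["fov_y"]/2))
    v,u=np.mgrid[0:400,0:640]; x=u-c["cx"];y=v-c["cy"]; r=np.hypot(x,y)+1e-9; th=r/f
    t=np.tan(np.minimum(th,1.5)); P=np.stack([x/r*t*d,y/r*t*d,d],-1)
    H=c["hand_eye"]; T=P@H[:3,:3].T+H[:3,3]
    q=s["ee_rot"]; R=Rot.from_quat([q[1],q[2],q[3],q[0]]).as_matrix()
    W=T@R.T+s["eef_pos"]; W[(d<=0)|(th>1.4)]=np.nan; return W
def proj_wrist(X,s):
    c=vision.camera_info("wrist"); f=200/np.tan(np.radians(c["fov_y"]/2))
    q=s["ee_rot"]; R=Rot.from_quat([q[1],q[2],q[3],q[0]]).as_matrix(); H=c["hand_eye"]
    T=(np.atleast_2d(X)-s["eef_pos"])@R; P=(T-H[:3,3])@H[:3,:3]
    rr=np.hypot(P[:,0],P[:,1]); th=np.arctan2(rr,P[:,2])
    return np.stack([c["cx"]+f*th*P[:,0]/rr,c["cy"]+f*th*P[:,1]/rr],-1)
def yaw(s): # tool x axis direction in world
    q=s["ee_rot"]; R=Rot.from_quat([q[1],q[2],q[3],q[0]]).as_matrix()
    return np.degrees(np.arctan2(R[1,0],R[0,0])), R[:,2]
E
python3 - <<'E'
from h import *
box={"scene":dict(cap=(228,210,264,246),filt=(305,140,370,202),small=(275,258,304,288),valve=(238,165,285,195),elbow=(340,235,372,270)),
"side":dict(cap=(362,186,391,212),filt=(280,218,350,277))}
for n in box:
    W=world_fixed(n,np.load(f"pics/{n}0.npy")); p=np.load(f"pics/{n}0c.npy").astype(int)
    for k,(a,b,c,d) in box[n].items():
        w=W[b:d,a:c].reshape(-1,3); col=p[b:d,a:c].reshape(-1,3)
        m=(col[:,0]>col[:,2]*1.8+20)&(w[:,2]>4); q=w[m]
        print(n,k,m.sum(),"min",np.nanpercentile(q,2,axis=0).round(1),"max",np.nanpercentile(q,98,axis=0).round(1),"med",np.nanmedian(q,axis=0).round(1))
        if k=="cap":
            t=q[q[:,2]>30]; print(" bar",len(t),t.mean(0).round(1)); 
            if len(t)>4:
                u,sv,vt=np.linalg.svd((t-t.mean(0))[:,:2]);print(np.degrees(np.arctan2(vt[0,1],vt[0,0])),sv)
        if k=="filt":
            t=q[q[:,2]>85]; print(" neck",len(t),t.mean(0).round(1),t.min(0),t.max(0))
            t=q[(q[:,2]>20)&(q[:,2]<64)]; vt=np.linalg.svd((t-t.mean(0))[:,:2])[2];print(np.degrees(np.arctan2(vt[0,1],vt[0,0])))
            b=w[(w[:,2]>6)&(w[:,2]<14)]; c=cv2.minAreaRect(b[:,:2].astype(np.float32)); print(" foot",c)
E
```

```text
scene cap 581 min [ 455.9 -179.4    6.8] max [ 517.1 -118.3   47.9] med [ 491.8 -152.3   22.2]
 bar 109 [ 488.3 -149.9   44.5]
-18.859136430092633 [165.42962108  38.10259854]
scene filt 890 min [459.6 107.7  18. ] max [599.3 177.1  95.6] med [541.7 132.1  56. ]
 neck 189 [529.5 144.7  92.3] [496.9131646  122.08192039  85.70908125] [553.32866971 176.96535805 101.96403444]
-18.463315327023082
 foot ((525.61181640625, 150.01315307617188), (110.7550048828125, 152.30648803710938), 67.68148040771484)
scene small 330 min [ 632.1 -174.     5.2] max [ 672.  -132.    41.4] med [ 654.1 -155.9   18.4]
scene valve 486 min [354.4 -47.8   5.7] max [466.  -10.5  56.6] med [405.  -29.7  36.4]
scene elbow 354 min [712.1 -35.    8.3] max [768.5  -3.2  56.5] med [739.8 -20.6  49.9]
side cap 345 min [ 451.7 -159.     5.2] max [ 510.  -111.9   48.5] med [ 478.  -133.8   23.2]
 bar 99 [ 479.6 -140.3   40.9]
162.84537650853215 [147.58445785  34.95757591]
side filt 1115 min [452.9 129.2  16.1] max [591.7 194.8  96.1] med [510.9 174.1  53.2]
 neck 183 [519.9 163.   92.5] [499.72934403 124.89973698  85.28093661] [546.38131872 181.76888993  98.22995877]
161.69008384075525
 foot ((506.9266662597656, 114.16584777832031), (200.7686309814453, 150.56967163085938), 67.12779998779297)
```

Run:
```python
import cv2
a=cv2.imread("pics/scene0.png")[130:290,180:400]; cv2.imwrite("pics/s0z.png",cv2.resize(a,None,fx=3.5,fy=3.5,interpolation=cv2.INTER_CUBIC))
```

```text
(no output)
```

View pics/s0z.png

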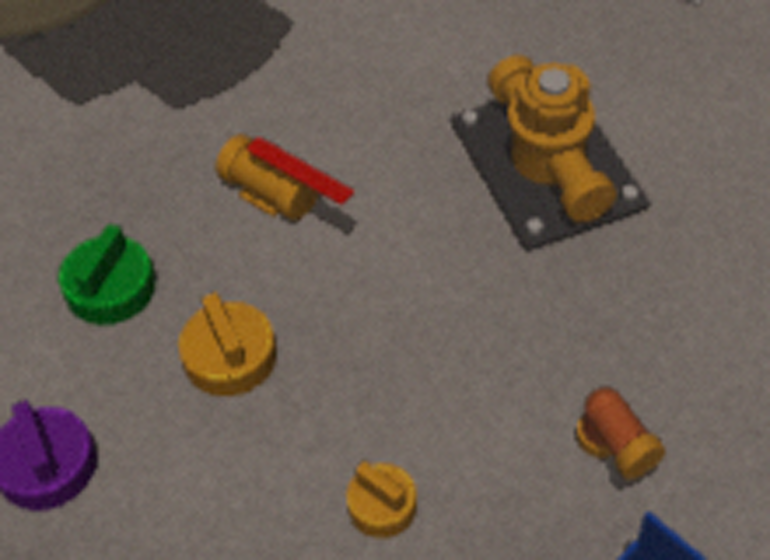

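```bash
python3 -m pendant '[[[-1,0.1,0.1,0.02,30],[-1,0.2,0.2,0.02,50],[-1,0.345,0.358,0.02,146],[-1,0.345,0.358,0.02,146],[-1,0.345,0.358,0.02,146],[-1,0.345,0.358,0.02,146],[-1,0.345,0.358,0.02,146],[-1,0.345,0.358,0.02,146],[-1,0.345,0.358,0.02,146],[-1,0.345,0.358,0.02,146],[-1,0.345,0.358,0.02,146],[-1,0.345,0.358,0.02,146],[-1,0.345,0.358,0.02,146],[-1,0.345,0.358,0.02,146],[-1,0.345,0.358,0.02,146],[-1,0.345,0.358,0.02,146],[-1,0.345,0.358,0.02,146],[-1,0.345,0.358,0.02,146],[-1,0.345,0.358,0.02,146],[-1,0.345,0.358,0.02,146]]]'
python3 - <<'E'
from h import *
s=monitor.sense(); p,d=vision.capture("wrist"); np.savez("pics/w1.npz",p=p,d=d,pos=s["eef_pos"],q=s["ee_rot"])
cv2.imwrite("pics/w1.png",p[:,:,::-1]); print(s["time_s"],s["eef_pos"],yaw(s),s["joints"],s["force"],s["wrist_torque"])
E
```

```text
time_s: 2.15
eef_pos: [487.4, -147.3, 220.3]
ee_rot: [-0.0, 0.811, 0.585, -0.0]
force: [-0.4, 0.2, -0.6]
grip_width: 1.001
2.15 [ 487.4050219  -147.2930607   220.30596637] (np.float64(71.57701857360534), array([-1.92706921e-04,  1.05842796e-04, -9.99999976e-01])) [-5.23912773e-01  2.63610279e-01  1.51069430e+00 -4.86000732e-06
  1.36750789e+00 -1.77316644e+00] [-0.36035106  0.24671194 -0.55930809] [ 0.00222232 -0.01058571 -0.02731435]
```

View pics/w1.png

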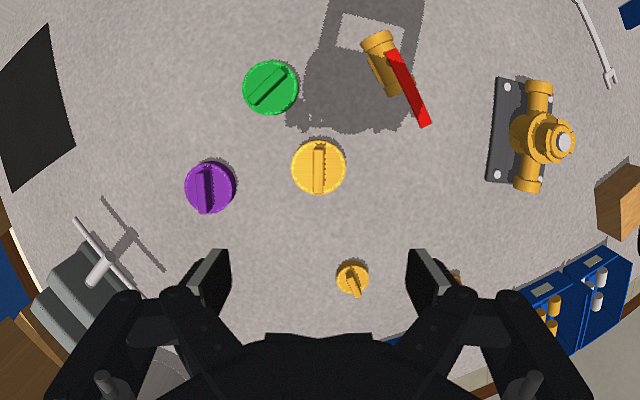

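The wrist view shows the cap at (318,167) with its bar nearly vertical in the image, the filter at (545,138) and the small cap at (352,278).

```bash
cat > an.py <<'E'
from h import *
def load(f):
    z=np.load(f); s=dict(eef_pos=z["pos"],ee_rot=z["q"]); return z["p"],z["d"],s
def circ(p2):
    A=np.c_[2*p2,np.ones(len(p2))]; b=(p2**2).sum(1); x=np.linalg.lstsq(A,b,rcond=None)[0]; return x[:2],np.sqrt(x[2]+x[:2]@x[:2])
E
python3 - <<'E'
from an import *
p,d,s=load("pics/w1.npz"); W=world_wrist(d,s); p=p.astype(int)
br=(p[...,0]>p[...,2]*1.5+20)
m=np.zeros_like(br); m[130:200,285:352]=1; m&=br
w=W[m]; print(len(w),np.nanpercentile(w,[2,50,98],axis=0).round(1))
deck=w[(w[:,2]>17)&(w[:,2]<27)]; 
c=cv2.minEnclosingCircle(deck[:,:2].astype(np.float32)); print("deck",c, np.median(deck[:,2]))
bar=w[w[:,2]>40]; print("bar",len(bar),bar.mean(0),cv2.minAreaRect(bar[:,:2].astype(np.float32)),np.median(bar[:,2]))
print("table",np.nanmedian(W[200:230,300:340,2]))
m=np.zeros_like(br); m[70:200,480:590]=1
w=W[m&(W[...,2]>5)]; 
for lo,hi in [(5,15),(20,64),(88,97),(97,105)]:
    q=w[(w[:,2]>lo)&(w[:,2]<hi)]
    if len(q)>5: print(lo,hi,len(q),q.mean(0).round(1),cv2.minAreaRect(q[:,:2].astype(np.float32)))
E
```

```text
2403 [[ 452.5 -176.2   11.6]
 [ 482.2 -144.8   22.2]
 [ 514.1 -115.4   47.7]]
deck ((483.4672546386719, -145.65895080566406), 34.051185607910156) 21.97343537163664
bar 416 [ 483.37713579 -145.94158442   46.6779453 ] ((483.1385498046875, -146.2151336669922), (10.450581550598145, 50.09541702270508), 71.83551025390625) 46.756167562133726
table -0.02821317301908266
5 15 2867 [514.5 125.3   9.9] ((525.2528076171875, 151.5714569091797), (111.67003631591797, 150.740966796875), 67.6567153930664)
20 64 2658 [519.5 139.8  48. ] ((522.1198120117188, 144.03939819335938), (52.31570816040039, 152.23927307128906), 68.07001495361328)
88 97 786 [523.4 146.5  93. ] ((524.6688232421875, 151.78244018554688), (49.062896728515625, 55.68882751464844), 16.623151779174805)
97 105 217 [524.6 150.3 100.5] ((525.6155395507812, 151.5212860107422), (23.668909072875977, 23.222166061401367), 39.299922943115234)
```

```bash
python3 -m pendant '[[[0.2,-0.004,0.0014,-0.04,0.3],[0.2,-0.004,0.0014,-0.08,0.3],[0.2,-0.004,0.0014,-0.12,0.3],[0.2,-0.004,0.0014,-0.15,0.3],[0.2,-0.004,0.0014,-0.165,0.3],[0.2,-0.004,0.0014,-0.165,0.3],[0.2,-0.004,0.0014,-0.165,0.3]]]' 60
python3 - <<'E'
from h import *
s=monitor.sense(); p,d=vision.capture("wrist"); np.savez("pics/w2.npz",p=p,d=d,pos=s["eef_pos"],q=s["ee_rot"])
cv2.imwrite("pics/w2.png",p[:,:,::-1]); print(s["time_s"],s["eef_pos"],yaw(s)[0])
W=world_wrist(d,s)
br=(p[...,0].astype(int)>p[...,2].astype(int)*1.5+20)&(np.hypot(W[...,0]-483,W[...,1]+146)<45)
w=W[br]
for lo,hi in [(17,27),(40,52)]:
    q=w[(w[:,2]>lo)&(w[:,2]<hi)]; print(len(q),q.mean(0).round(1),cv2.minAreaRect(q[:,:2].astype(np.float32)),cv2.minEnclosingCircle(q[:,:2].astype(np.float32)),np.median(q[:,2]))
E
```

```text
time_s: 2.9
eef_pos: [483.8, -146.1, 56.0]
ee_rot: [0.0, 0.809, 0.588, 0.0]
force: [-0.3, -0.2, 0.9]
grip_width: 0.401
2.9 [ 483.80450363 -146.09989749   56.02725731] 71.9986076448961
5275 [ 481.1 -145.    22. ] ((483.8040771484375, -146.17556762695312), (67.2754135131836, 66.65660095214844), 5.478067874908447) ((483.6371765136719, -146.01138305664062), 34.125980377197266) 22.006615593456566
1409 [ 481.7 -145.2   46.7] ((483.4471130371094, -145.6495819091797), (11.4858980178833, 51.17347717285156), 71.67051696777344) ((483.20281982421875, -146.40269470214844), 25.939300537109375) 46.84810161811121
```

View pics/w2.png

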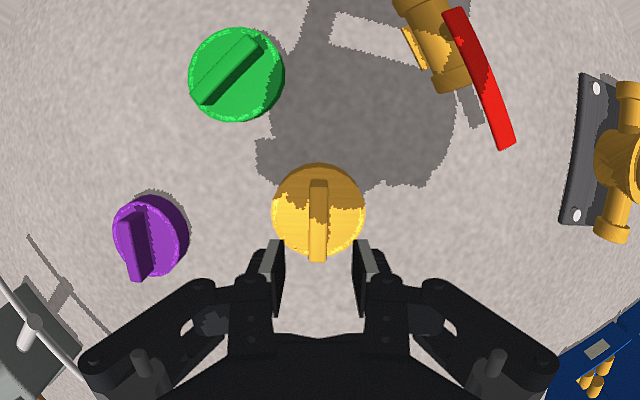

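The jaws straddle the bar at (318,215), centred to within 0.5 mm.

```bash
python3 -m pendant '[[[0.2,-0.0003,0,-0.015,-0.2],[0.2,-0.0003,0,-0.028,-0.2],[0.2,-0.0003,0,-0.0315,-0.2],[0.2,-0.0003,0,-0.0315,-0.2],[1,-0.0003,0,-0.0315,-0.2],[1,-0.0003,0,-0.0315,-0.2],[1,-0.0003,0,-0.0315,-0.2],[1,-0.0003,0,-0.0315,-0.2],[1,-0.0003,0,-0.0315,-0.2],[1,-0.0003,0,-0.0315,-0.2],[1,-0.0003,0,-0.0315,-0.2]]]' 60
python3 - <<'E'
from h import *
s=monitor.sense();print(s["time_s"],s["eef_pos"],yaw(s)[0],s["force"],s["wrist_torque"],s["grip_width"]*85)
E
```

```text
time_s: 4.05
eef_pos: [483.2, -145.9, 23.9]
ee_rot: [-0.0, 0.81, 0.587, 0.0]
force: [0.7, 0.1, -0.2]
grip_width: -0.0
4.05 [ 483.16080968 -145.91001884   23.89809166] 71.84365033727482 [ 0.70683011  0.13801047 -0.24801151] [ 0.01498345 -0.01413395  0.04144157] -0.011854642509156101
```

The gripper reads fully shut, but a 12 mm bar should be between the pads, so I'll look.

Run:
```python
from h import *
s=monitor.sense(); p,d=vision.capture("wrist"); np.savez("pics/w3.npz",p=p,d=d,pos=s["eef_pos"],q=s["ee_rot"])
cv2.imwrite("pics/w3.png",p[:,:,::-1]); print(s["grip_width"])
p,d=vision.capture("scene"); cv2.imwrite("pics/s3.png",cv2.resize(p[130:290,180:400,::-1],None,fx=3.5,fy=3.5))
```

```text
-0.00013946638246066002
```

View pics/w3.png

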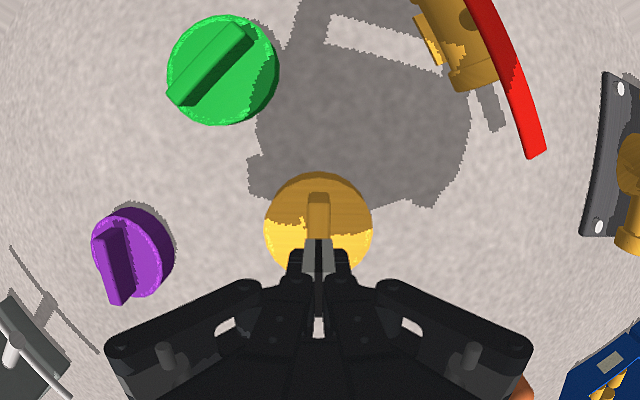

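View pics/s3.png

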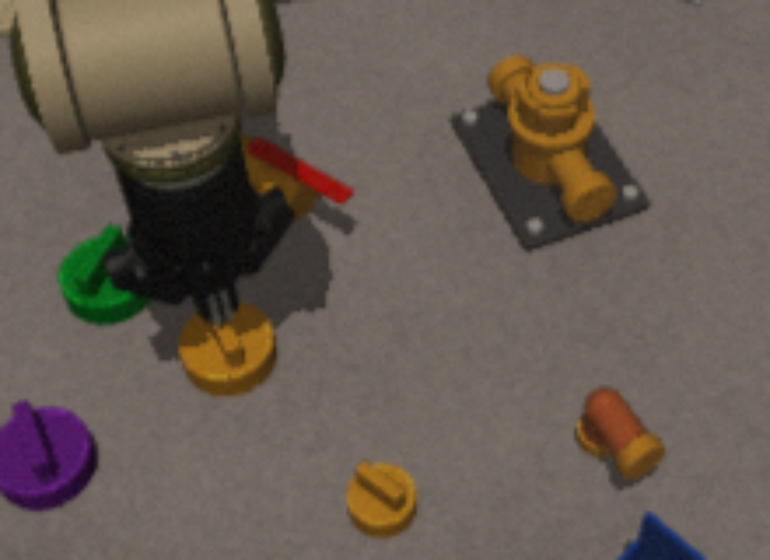

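Run:
```python
from an import *
p,d,s=load("pics/w3.npz"); W=world_wrist(d,s)
print("proj tcp",proj_wrist([s["eef_pos"]],s),"z47",proj_wrist([s["eef_pos"]+[0,0,23]],s))
for v in (200,215,230,236,242,250,260,270,280):
    print(v,[(u,W[v,u].round(0).tolist()) for u in (300,308,313,319,325,330)])
cv2.imwrite("pics/w3z.png",cv2.resize(p[170:350,250:390,::-1],None,fx=4,fy=3.3,interpolation=cv2.INTER_CUBIC))
```

```text
proj tcp [[317.40205778 231.87921658]] z47 [[317.31507815 247.92591012]]
200 [(300, [462.0, -150.0, 22.0]), (308, [459.0, -143.0, 36.0]), (313, [459.0, -140.0, 42.0]), (319, [460.0, -137.0, 41.0]), (325, [460.0, -134.0, 42.0]), (330, [467.0, -133.0, 22.0])]
215 [(300, [471.0, -153.0, 21.0]), (308, [464.0, -145.0, 47.0]), (313, [465.0, -142.0, 47.0]), (319, [465.0, -139.0, 48.0]), (325, [467.0, -136.0, 47.0]), (330, [468.0, -134.0, 46.0])]
230 [(300, [479.0, -156.0, 23.0]), (308, [472.0, -147.0, 46.0]), (313, [472.0, -145.0, 48.0]), (319, [474.0, -142.0, 46.0]), (325, [474.0, -139.0, 48.0]), (330, [485.0, -138.0, 23.0])]
236 [(300, [483.0, -157.0, 22.0]), (308, [475.0, -148.0, 47.0]), (313, [476.0, -146.0, 47.0]), (319, [477.0, -143.0, 47.0]), (325, [477.0, -140.0, 48.0]), (330, [490.0, -140.0, 20.0])]
242 [(300, [487.0, -158.0, 23.0]), (308, [472.0, -147.0, 63.0]), (313, [472.0, -145.0, 63.0]), (319, [473.0, -142.0, 63.0]), (325, [475.0, -139.0, 62.0]), (330, [475.0, -137.0, 63.0])]
250 [(300, [474.0, -152.0, 64.0]), (308, [472.0, -146.0, 73.0]), (313, [472.0, -144.0, 73.0]), (319, [473.0, -142.0, 73.0]), (325, [474.0, -139.0, 72.0]), (330, [474.0, -137.0, 73.0])]
260 [(300, [475.0, -151.0, 74.0]), (308, [472.0, -146.0, 82.0]), (313, [473.0, -144.0, 82.0]), (319, [473.0, -142.0, 82.0]), (325, [474.0, -140.0, 81.0]), (330, [475.0, -138.0, 82.0])]
270 [(300, [474.0, -150.0, 84.0]), (308, [472.0, -146.0, 91.0]), (313, [472.0, -144.0, 91.0]), (319, [473.0, -142.0, 91.0]), (325, [474.0, -140.0, 91.0]), (330, [475.0, -138.0, 90.0])]
280 [(300, [469.0, -148.0, 102.0]), (308, [471.0, -145.0, 100.0]), (313, [476.0, -145.0, 92.0]), (319, [477.0, -143.0, 92.0]), (325, [473.0, -139.0, 100.0]), (330, [474.0, -138.0, 99.0])]
```

View pics/w3z.png

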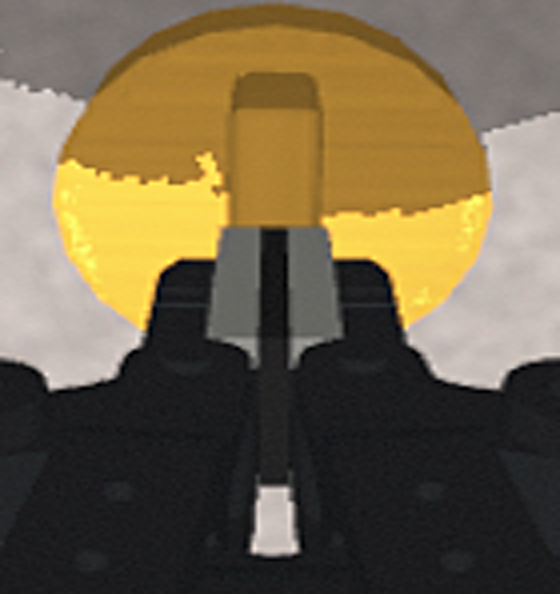

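Run:
```python
from an import *
for f in ("w1","w2","w3"):
    p,d,s=load(f"pics/{f}.npz"); W=world_wrist(d,s)
    q=s["ee_rot"]; R=Rot.from_quat([q[1],q[2],q[3],q[0]]).as_matrix(); T=(W-s["eef_pos"])@R
    m=(abs(T[...,1])<14)&(abs(T[...,0])<60)&(T[...,2]<0)&(T[...,2]>-75)
    dark=(p.max(2)<150)&m&(abs(p[...,0].astype(int)-p[...,2])<15); t=T[dark]
    print(f,len(t),"tool z max",np.percentile(t[:,2],[50,90,98,99.5]).round(1), "x range",t[:,0].min(),t[:,0].max())
p,d=vision.capture("scene"); W=world_fixed("scene",d)
m=(np.hypot(W[...,0]-483,W[...,1]+146)<40)&(W[...,2]>30)&(p.max(2)<100)&(abs(p[...,0].astype(int)-p[...,2])<15)
print("scene dark",m.sum(),np.nanpercentile(W[m],[0,2,10,30],axis=0).round(1))
c=monitor.sense(); print(c["eef_pos"])
from rig import ctrl; print(ctrl.tcp_to_grasp,[a for a in dir(ctrl) if a[0]!='_'])
```

```text
w1 3252 tool z max [-62.2 -49.8 -45.8 -44.4] x range -56.09470772147353 57.012363438307396
w2 3361 tool z max [-59.2 -41.4 -36.1 -33.8] x range -39.369386309799076 38.26563139278876
w3 2397 tool z max [-60.  -43.1 -38.4 -36.4] x range -21.01895436311267 26.857236265695963
scene dark 1302 [[ 463.3 -185.9   58.6]
 [ 469.3 -184.4   71.5]
 [ 482.4 -181.8  103. ]
 [ 492.4 -170.6  129.7]]
[ 483.14263232 -145.9132823    23.87667912]
18.700000000000003 ['PlanningError', 'tcp_to_grasp']
```

The pads closed on nothing. In the wrist and scene depth, the real finger ends sit at z ≈ 60, about 36 mm behind the reported TCP and above the bar. I'll open and descend in small steps, going by the measured tip and the force.

```bash
python3 -m pendant '[[[0.2,0,0,0,0],[0.2,0,0,0,0],[0.2,0,0,0,0],[0.2,0,0,-0.005,0],[0.2,0,0,-0.010,0],[0.2,0,0,-0.015,0],[0.2,0,0,-0.020,0],[0.2,0,0,-0.020,0]]]' 60
python3 - <<'E'
from h import *
s=monitor.sense(); p,d=vision.capture("wrist"); np.savez("pics/w4.npz",p=p,d=d,pos=s["eef_pos"],q=s["ee_rot"])
cv2.imwrite("pics/w4.png",p[:,:,::-1]); print(s["grip_width"],s["force"],s["eef_pos"])
W=world_wrist(d,s); q=s["ee_rot"]; R=Rot.from_quat([q[1],q[2],q[3],q[0]]).as_matrix(); T=(W-s["eef_pos"])@R
for v in range(220,275,5): print(v,[(u,T[v,u].round(0).tolist()) for u in (280,288,350,358)])
E
```

```text
time_s: 5.0
eef_pos: [482.7, -145.7, 3.1]
ee_rot: [-0.001, 0.81, 0.587, -0.0]
force: [-0.9, 0.6, -0.3]
grip_width: 0.399
0.39927597040695434 [-0.89451743  0.55525212 -0.30389473] [ 482.73258825 -145.67864504    3.05854128]
220 [(280, [-20.0, -14.0, -19.0]), (288, [-16.0, -14.0, -19.0]), (350, [17.0, -15.0, -20.0]), (358, [22.0, -14.0, -19.0])]
225 [(280, [-20.0, -12.0, -20.0]), (288, [-16.0, -11.0, -19.0]), (350, [18.0, -11.0, -18.0]), (358, [22.0, -12.0, -19.0])]
230 [(280, [-20.0, -9.0, -19.0]), (288, [-16.0, -8.0, -19.0]), (350, [18.0, -9.0, -19.0]), (358, [22.0, -8.0, -18.0])]
235 [(280, [-20.0, -5.0, -18.0]), (288, [-16.0, -6.0, -19.0]), (350, [18.0, -6.0, -19.0]), (358, [22.0, -6.0, -20.0])]
240 [(280, [-18.0, -11.0, -38.0]), (288, [-16.0, -3.0, -19.0]), (350, [18.0, -3.0, -19.0]), (358, [20.0, -11.0, -37.0])]
245 [(280, [-17.0, -11.0, -43.0]), (288, [-16.0, 0.0, -19.0]), (350, [18.0, -0.0, -20.0]), (358, [19.0, -11.0, -44.0])]
250 [(280, [-17.0, -10.0, -48.0]), (288, [-16.0, 3.0, -20.0]), (350, [18.0, 4.0, -18.0]), (358, [18.0, -11.0, -49.0])]
255 [(280, [-17.0, -8.0, -48.0]), (288, [-16.0, 6.0, -20.0]), (350, [18.0, 6.0, -20.0]), (358, [18.0, -10.0, -53.0])]
260 [(280, [-17.0, -6.0, -49.0]), (288, [-16.0, 9.0, -19.0]), (350, [18.0, 9.0, -19.0]), (358, [17.0, -9.0, -56.0])]
265 [(280, [-17.0, -4.0, -50.0]), (288, [-17.0, 13.0, -19.0]), (350, [18.0, 12.0, -20.0]), (358, [17.0, -7.0, -56.0])]
270 [(280, [-17.0, -1.0, -50.0]), (288, [-17.0, 16.0, -19.0]), (350, [19.0, 16.0, -19.0]), (358, [17.0, -6.0, -58.0])]
```

View pics/w4.png

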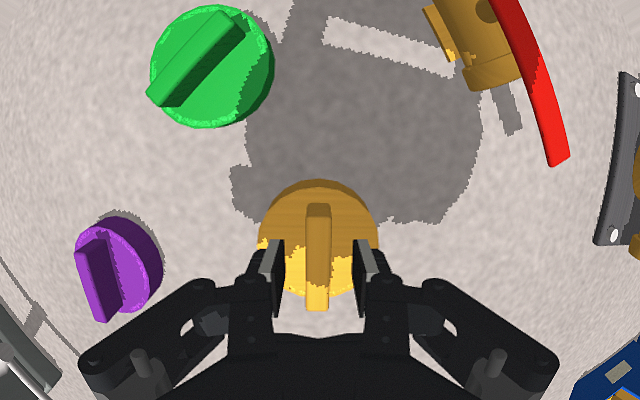

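The tips are at z ≈ 40 and straddle the bar at (318,255). 13 mm more leaves about 4 mm of clearance over the deck.

```bash
python3 -m pendant '[[[0.2,0,0,-0.005,0],[0.2,0,0,-0.010,0],[0.2,0,0,-0.013,0],[0.2,0,0,-0.013,0],[1,0,0,-0.013,0],[1,0,0,-0.013,0],[1,0,0,-0.013,0],[1,0,0,-0.013,0],[1,0,0,-0.013,0],[1,0,0,-0.013,0]]]' 60
python3 - <<'E'
from h import *
s=monitor.sense(); p,d=vision.capture("wrist"); np.savez("pics/w5.npz",p=p,d=d,pos=s["eef_pos"],q=s["ee_rot"])
cv2.imwrite("pics/w5.png",p[:,:,::-1]); print(s["grip_width"]*85,s["force"],s["wrist_torque"],s["eef_pos"],yaw(s))
E
```

```text
time_s: 6.05
eef_pos: [483.9, -146.3, -8.4]
ee_rot: [0.001, 0.81, 0.587, 0.0]
force: [0.8, 0.6, 6.0]
grip_width: 0.125
10.597732783807864 [0.77776382 0.55548442 6.01635939] [0.0550197  0.02005546 0.0149702 ] [ 483.863289   -146.32125556   -8.38635368] (np.float64(71.84110252408054), array([ 1.78285449e-03, -9.95743588e-04, -9.99997915e-01]))
```

View pics/w5.png

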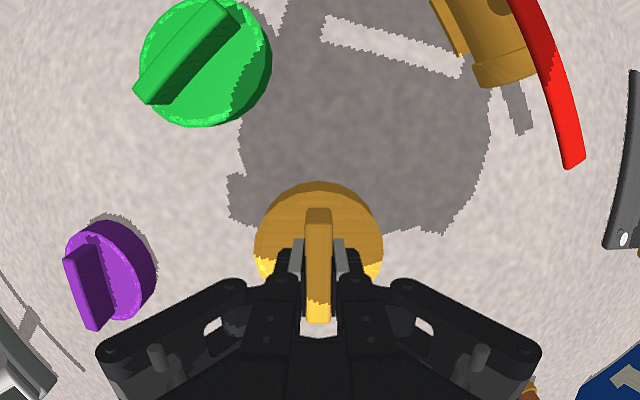

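The bar is gripped at 10.6 mm, with 6 N of light contact. Now I'll lift.

```bash
python3 -m pendant '[[[1,0,0,0.005,0],[1,0,0,0.02,0],[1,0,0,0.045,0],[1,0,0,0.075,0],[1,0,0,0.105,0],[1,0,0,0.125,0],[1,0,0,0.13,0],[1,0,0,0.13,0],[1,0,0,0.13,0]]]'
python3 - <<'E'
from h import *
s=monitor.sense(); p,d=vision.capture("wrist"); np.savez("pics/w6.npz",p=p,d=d,pos=s["eef_pos"],q=s["ee_rot"])
cv2.imwrite("pics/w6.png",p[:,:,::-1]); print(s["grip_width"]*85,s["force"],s["wrist_torque"],s["eef_pos"],yaw(s))
W=world_wrist(d,s); q=s["ee_rot"]; R=Rot.from_quat([q[1],q[2],q[3],q[0]]).as_matrix(); T=(W-s["eef_pos"])@R
br=(p[...,0].astype(int)>p[...,2].astype(int)*1.5+20)&(np.hypot(T[...,0],T[...,1])<45)&(T[...,2]>-70)&(T[...,2]<20)
t=T[br]; h,e=np.histogram(t[:,2],bins=np.arange(-70,20,2)); print([(a,b) for a,b in zip(e,h) if b>20])
p,d=vision.capture("side"); cv2.imwrite("pics/side6.png",p[:,:,::-1]); np.save("pics/side6.npy",d)
p,d=vision.capture("scene"); cv2.imwrite("pics/scene6.png",p[:,:,::-1]); np.save("pics/scene6.npy",d)
E
```

```text
time_s: 7.0
eef_pos: [482.5, -145.6, 119.6]
ee_rot: [-0.001, 0.81, 0.587, -0.0]
force: [-0.6, -0.1, -2.2]
grip_width: 0.13
11.077877428963834 [-0.59424145 -0.08428012 -2.23636627] [-0.01029856  0.0461171  -0.0344758 ] [ 482.48712278 -145.56518891  119.59662805] (np.float64(71.84318067510277), array([-0.00205752,  0.00116192, -0.99999721]))
[(np.int64(-60), np.int64(29)), (np.int64(-58), np.int64(279)), (np.int64(-56), np.int64(2193)), (np.int64(-54), np.int64(156)), (np.int64(-52), np.int64(43)), (np.int64(-50), np.int64(36)), (np.int64(-48), np.int64(52)), (np.int64(-46), np.int64(45)), (np.int64(-44), np.int64(32)), (np.int64(-42), np.int64(35)), (np.int64(-40), np.int64(31)), (np.int64(-38), np.int64(46)), (np.int64(-36), np.int64(35)), (np.int64(-34), np.int64(26)), (np.int64(-32), np.int64(4109)), (np.int64(-30), np.int64(1517)), (np.int64(-28), np.int64(83)), (np.int64(-26), np.int64(111)), (np.int64(-24), np.int64(74)), (np.int64(-22), np.int64(85)), (np.int64(-20), np.int64(69)), (np.int64(-18), np.int64(78)), (np.int64(-16), np.int64(84)), (np.int64(-14), np.int64(63)), (np.int64(-12), np.int64(52)), (np.int64(-10), np.int64(21))]
```

View pics/w6.png

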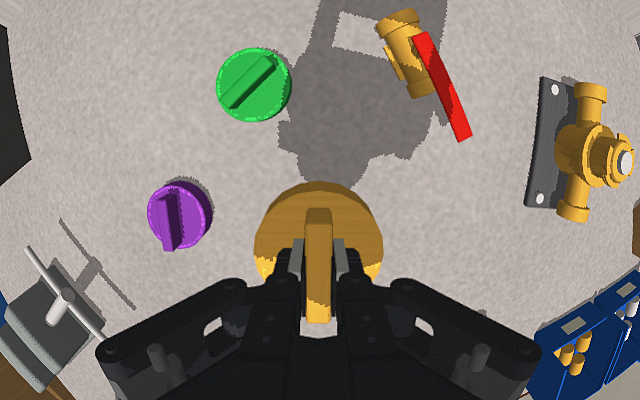

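View pics/scene6.png

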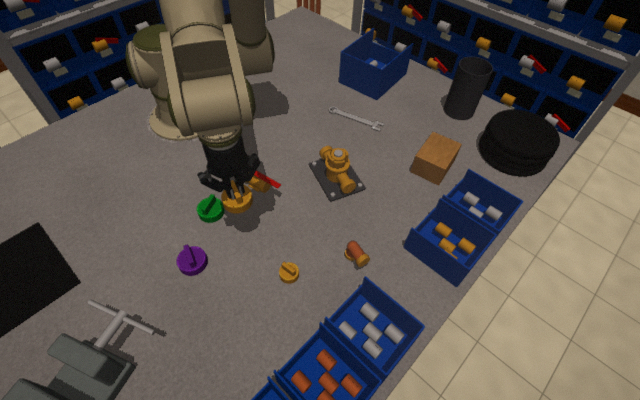

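The cap is held and lifted (wrist view, cap at (318,245)). Next I'll measure its pose in the tool frame and re-measure the filter.

```bash
cat >> an.py <<'E'
def cappose(p,d,s):
    W=world_wrist(d,s); q=s["ee_rot"]; R=Rot.from_quat([q[1],q[2],q[3],q[0]]).as_matrix(); T=(W-s["eef_pos"])@R
    br=(p[...,0].astype(int)>p[...,2].astype(int)*1.5+20)&(np.hypot(T[...,0],T[...,1])<45)&(T[...,2]>-70)&(T[...,2]<20)
    t=T[br]; dz=np.median(t[(t[:,2]>-34)&(t[:,2]<-28),2]); dk=t[abs(t[:,2]-dz)<1.5]
    pl=np.linalg.lstsq(np.c_[dk[:,:2],np.ones(len(dk))],dk[:,2],rcond=None)[0]
    b=t[abs(t[:,2]-dz+25)<1.5]; rect=cv2.minAreaRect(b[:,:2].astype(np.float32))
    # deck outline: farthest edge points (camera side, arc)
    ang=np.arctan2(dk[:,1],dk[:,0]); E=[]
    for a in np.arange(-180,180,5):
        k=(np.degrees(ang)>=a)&(np.degrees(ang)<a+5)
        if k.sum()>15: 
            r=np.hypot(dk[k,0],dk[k,1]); i=r.argmax()
            if r[i]>30: E.append(dk[k][i,:2])
    return dz,pl,rect,circ(np.array(E)),len(E)
E
python3 - <<'E'
from an import *
p,d,s=load("pics/w6.npz"); r=cappose(p,d,s)
print("deck z %.2f"%r[0],"tilt deg",np.degrees(r[1][:2]).round(2),"bar",r[2],"deckcirc",r[3],r[4])
W=world_wrist(d,s); 
w=W[(np.hypot(W[...,0]-525,W[...,1]-151)<95)&(W[...,2]>5)]
for lo,hi in [(7,13),(97,105)]:
    q=w[(w[:,2]>lo)&(w[:,2]<hi)]; print(lo,hi,len(q),cv2.minAreaRect(q[:,:2].astype(np.float32)))
E
```

```text
deck z -30.37 tilt deg [-0.03  0.09] bar ((2.7670955657958984, -1.114837646484375), (50.05611801147461, 34.95803451538086), 66.6893310546875) deckcirc (array([ 0.4300353, -0.0298073]), np.float64(33.57555383240499)) 47
7 13 3652 ((516.1806640625, 128.99002075195312), (64.32485961914062, 150.260986328125), 67.86154174804688)
97 105 268 ((524.993896484375, 151.13685607910156), (24.600051879882812, 22.89148712158203), 54.042449951171875)
```

View pics/side6.png

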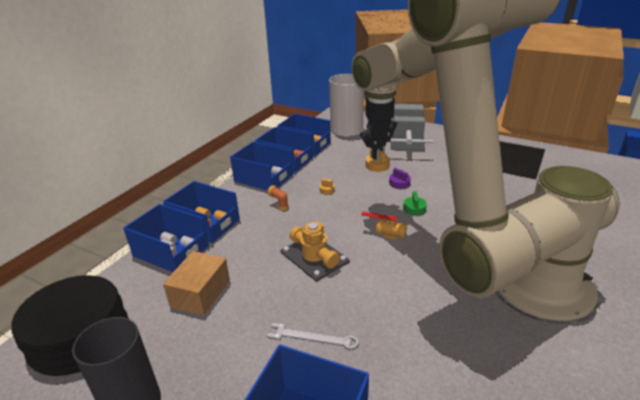

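```bash
python3 -m pendant '[[[1,0.01,0.02,0,-1],[1,0.025,0.055,0,-2],[1,0.04,0.09,0,-4.1],[1,0.055,0.125,0,-4.1],[1,0.07,0.16,0,-4.1],[1,0.085,0.195,0,-4.1],[1,0.1,0.23,0,-4.1],[1,0.112,0.257,0,-4.1],[1,0.116,0.267,0,-4.1],[1,0.116,0.267,0,-4.1],[1,0.116,0.267,0,-4.1]]]'
python3 - <<'E'
from an import *
s=monitor.sense(); p,d=vision.capture("wrist"); np.savez("pics/w7.npz",p=p,d=d,pos=s["eef_pos"],q=s["ee_rot"])
cv2.imwrite("pics/w7.png",p[:,:,::-1]); print(s["time_s"],s["grip_width"]*85,s["force"],s["wrist_torque"],s["eef_pos"],yaw(s),s["joints"])
r=cappose(p,d,s); print("deck z %.2f"%r[0],"tilt",np.degrees(r[1][:2]).round(2),"circ",r[3],r[4])
W=world_wrist(d,s); 
w=W[(np.hypot(W[...,0]-525,W[...,1]-151)<95)&(W[...,2]>5)]
for lo,hi in [(7,13),(20,64),(99,104)]:
    q=w[(w[:,2]>lo)&(w[:,2]<hi)]; print(lo,hi,len(q),cv2.minAreaRect(q[:,:2].astype(np.float32)),cv2.minEnclosingCircle(q[:,:2].astype(np.float32)))
E
```

```text
time_s: 8.25
eef_pos: [598.7, 120.1, 120.4]
ee_rot: [-0.0, 0.83, 0.557, -0.001]
force: [-0.3, -0.4, -2.9]
grip_width: 0.127
8.25 10.773674708143915 [-0.34203396 -0.36807536 -2.94840864] [-0.02320079  0.00212911 -0.03750692] [598.73500816 120.1492401  120.42513889] (np.float64(67.7184039329011), array([-1.09427975e-03, -4.24880945e-04, -9.99999311e-01])) [ 6.62422714e-03  5.67660653e-01  1.33048380e+00 -4.40879074e-04
  1.24454530e+00 -1.17514301e+00]
deck z -30.34 tilt [-0.02  0.08] circ (array([ 0.41210794, -0.05574475]), np.float64(33.540415682645964)) 47
7 13 8834 ((525.897216796875, 152.22506713867188), (110.69573211669922, 150.46920776367188), 67.96241760253906) ((525.5941162109375, 151.8598175048828), 91.32506561279297)
20 64 4854 ((522.8851928710938, 153.51528930664062), (67.6073989868164, 145.7743682861328), 66.88910675048828) ((523.6107788085938, 154.28707885742188), 75.24728393554688)
99 104 1112 ((525.9255981445312, 152.2255859375), (23.429601669311523, 22.732492446899414), 66.24774169921875) ((525.7569580078125, 152.29266357421875), 12.011584281921387)
```

View pics/w7.png

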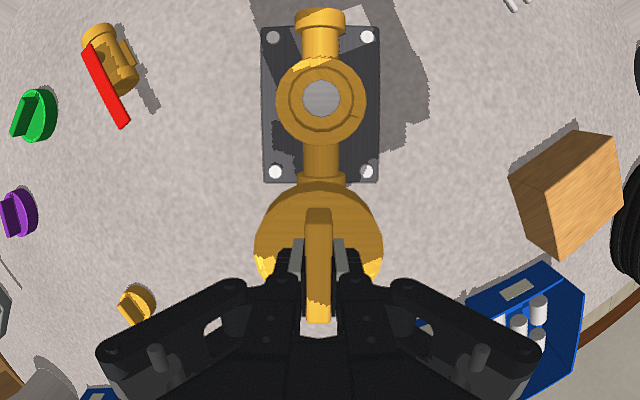

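The filter's disc is at (320,98), seen squarely, with axis (525.85, 152.25) and ports at -22.1°. Next I'll move over the axis and stop about 15 mm above the thread.

```bash
python3 -m pendant '[[[1,-0.01,0.004,0,0.2],[1,-0.03,0.013,0,0.2],[1,-0.05,0.022,0,0.2],[1,-0.068,0.029,0,0.2],[1,-0.073,0.0317,0,0.2],[1,-0.073,0.0317,-0.01,0.2],[1,-0.073,0.0317,-0.02,0.2],[1,-0.073,0.0317,-0.023,0.2],[1,-0.073,0.0317,-0.023,0.2],[1,-0.073,0.0317,-0.023,0.2]]]'
python3 - <<'E'
from an import *
L=[]
for i in range(3):
    s=monitor.sense(); L.append(np.r_[s["time_s"],s["eef_pos"],s["force"],s["wrist_torque"]]); p,d=vision.capture("wrist")
print(np.array(L).round(3)); np.savez("pics/w8.npz",p=p,d=d,pos=s["eef_pos"],q=s["ee_rot"])
cv2.imwrite("pics/w8.png",p[:,:,::-1]); print(yaw(s))
r=cappose(p,d,s); print("deck z %.2f"%r[0],"tilt",np.degrees(r[1][:2]).round(2),"circ",r[3],r[4])
p,d=vision.capture("side"); cv2.imwrite("pics/side8.png",cv2.resize(p[180:300,240:400,::-1],None,fx=4.5,fy=4.5,interpolation=cv2.INTER_CUBIC))
E
```

```text
time_s: 9.3
eef_pos: [526.5, 152.6, 97.8]
ee_rot: [-0.0, 0.829, 0.559, -0.0]
force: [0.7, 0.4, -3.0]
grip_width: 0.127
[[ 9.30000e+00  5.26473e+02  1.52599e+02  9.77660e+01  6.52000e-01
   3.90000e-01 -3.02800e+00 -2.10000e-02 -4.50000e-02  5.00000e-02]
 [ 9.35000e+00  5.26512e+02  1.52676e+02  9.80010e+01 -7.23000e-01
  -4.50000e-01 -2.51400e+00  1.40000e-02  2.40000e-02  1.30000e-02]
 [ 9.40000e+00  5.26465e+02  1.52724e+02  9.81050e+01  5.84000e-01
  -7.80000e-02 -1.74100e+00  2.80000e-02  3.70000e-02  7.00000e-03]]
(np.float64(67.93967555400076), array([ 5.19324082e-04,  4.31635670e-05, -9.99999864e-01]))
deck z -30.37 tilt [-0.    0.06] circ (array([ 0.38995973, -0.02823151]), np.float64(33.60011316063559)) 47
```

View pics/side8.png

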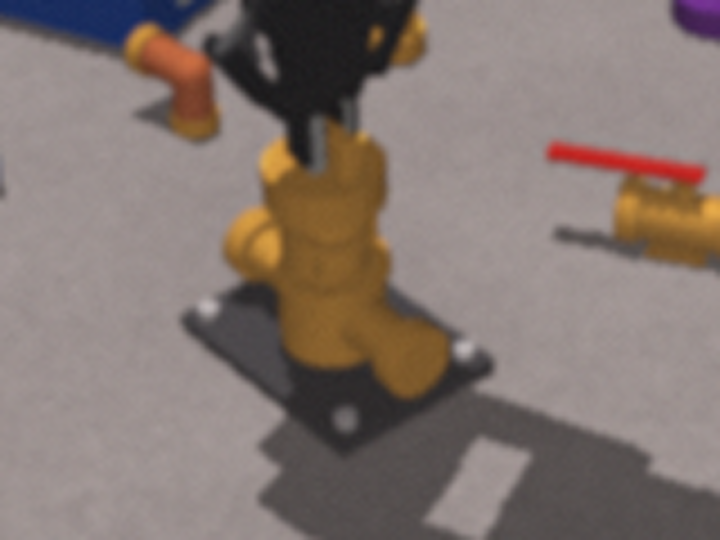

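```bash
cat > st.py <<'E'
from h import *
s=monitor.sense(); print("t",s["time_s"],"pos",s["eef_pos"].round(2),"yaw %.2f"%yaw(s)[0],"F",s["force"].round(2),"M",s["wrist_torque"].round(3),"w %.2f"%(s["grip_width"]*85),"q6 %.2f"%s["joints"][5])
E
python3 -m pendant '[[[1,-0.0008,-0.0008,-0.005,0],[1,-0.0008,-0.0008,-0.010,0],[1,-0.0008,-0.0008,-0.014,0],[1,-0.0008,-0.0008,-0.015,0],[1,-0.0008,-0.0008,-0.015,0],[1,-0.0008,-0.0008,-0.015,0],[1,-0.0008,-0.0008,-0.015,0]]]'; python3 st.py
python3 -m pendant '[[[1,0,0,-0.0005,0],[1,0,0,-0.001,0]]]'; python3 st.py
```

```text
time_s: 10.2
eef_pos: [525.5, 152.0, 83.1]
ee_rot: [0.0, 0.829, 0.559, 0.0]
force: [-0.4, -0.4, -3.1]
grip_width: 0.125
t 10.2 pos [525.48 152.    83.07] yaw 67.94 F [-0.41 -0.42 -3.13] M [-0.005  0.032  0.026] w 10.63 q6 -1.12
time_s: 10.4
eef_pos: [525.4, 152.0, 81.9]
ee_rot: [0.0, 0.829, 0.559, 0.0]
force: [0.6, 0.1, -2.4]
grip_width: 0.126
t 10.4 pos [525.38 152.03  81.94] yaw 67.95 F [ 0.64  0.05 -2.43] M [0.041 0.012 0.032] w 10.67 q6 -1.12
```

```bash
python3 -m pendant '[[[1,0,0,-0.0005,0],[1,0,0,-0.0005,0]]]'; python3 st.py
python3 -m pendant '[[[1,0,0,-0.0005,0],[1,0,0,-0.0005,0]]]'; python3 st.py;python3 -m pendant '[[[1,0,0,-0.0005,0],[1,0,0,-0.0005,0]]]'; python3 st.py
```

```text
time_s: 10.6
eef_pos: [525.4, 152.0, 81.6]
ee_rot: [0.0, 0.829, 0.559, 0.0]
force: [-0.9, 0.1, 0.6]
grip_width: 0.123
t 10.6 pos [525.42 152.01  81.62] yaw 67.95 F [-0.85  0.11  0.55] M [-0.063  0.122  0.003] w 10.49 q6 -1.12
time_s: 10.8
eef_pos: [525.5, 152.0, 81.6]
ee_rot: [0.0, 0.829, 0.559, 0.0]
force: [-3.4, -1.0, 4.7]
grip_width: 0.125
t 10.8 pos [525.47 152.01  81.57] yaw 67.95 F [-3.44 -1.04  4.7 ] M [-0.103  0.548 -0.042] w 10.65 q6 -1.12
time_s: 11.0
eef_pos: [525.5, 152.0, 81.5]
ee_rot: [0.0, 0.829, 0.559, 0.0]
force: [-4.2, -0.8, 8.2]
grip_width: 0.132
t 11.0 pos [525.53 152.03  81.53] yaw 67.95 F [-4.21 -0.76  8.15] M [-0.167  0.845 -0.038] w 11.21 q6 -1.12
```

Contact comes at skirt height 90.0, as expected. I'll ease the pressure slightly, then turn backward in small steps and watch for the force and height to fall.

```bash
python3 -m pendant '[[[1,0,0,0.0004,1],[1,0,0,0.0004,3],[1,0,0,0.0004,5],[1,0,0,0.0004,5]]]' >/dev/null; python3 st.py
python3 -m pendant '[[[1,0,0,0,2],[1,0,0,0,4],[1,0,0,0,6]]]'>/dev/null; python3 st.py
```

```text
t 11.4 pos [526.05 152.05  81.56] yaw 72.96 F [-1.13  0.34  6.15] M [0.096 0.037 0.07 ] w 10.96 q6 -1.21
t 11.7 pos [526.06 152.08  81.52] yaw 78.96 F [-0.07  0.64  5.86] M [ 0.093  0.101 -0.023] w 10.98 q6 -1.31
```

```bash
for i in 1; do :; done; python3 -m pendant '[[[1,0,0,0,2],[1,0,0,0,4],[1,0,0,0,6]]]'>/dev/null; python3 st.py
python3 -m pendant '[[[1,0,0,0,2],[1,0,0,0,4],[1,0,0,0,6]]]'>/dev/null; python3 st.py
```

```text
t 12.0 pos [526.07 152.08  81.52] yaw 84.96 F [-0.05  0.17  4.12] M [ 0.074  0.014 -0.097] w 10.23 q6 -1.42
t 12.3 pos [526.01 152.06  81.43] yaw 90.96 F [1.05 0.57 4.6 ] M [ 0.063  0.006 -0.122] w 10.71 q6 -1.52
```

```bash
python3 -m pendant '[[[1,0,0,0,2],[1,0,0,0,4],[1,0,0,0,6]]]'>/dev/null; python3 st.py
python3 -m pendant '[[[1,0,0,0,2],[1,0,0,0,4],[1,0,0,0,6]]]'>/dev/null; python3 st.py
```

```text
t 12.6 pos [525.77 152.08  81.09] yaw 96.97 F [-0.81 -0.04  0.16] M [ 0.098 -0.067  0.016] w 11.11 q6 -1.63
t 12.9 pos [525.06 151.94  80.26] yaw 102.98 F [ 1.11  1.05 -1.01] M [ 0.063 -0.012 -0.013] w 10.69 q6 -1.73
```

The force fell off and the tool sank at yaw ≈ 97°–103°, about 0.55 rad back. I'll stop turning and follow the drop down gently.

```bash
python3 -m pendant '[[[1,0,0,0,0],[1,0,0,-0.0007,0],[1,0,0,-0.0015,0],[1,0,0,-0.0015,0]]]'>/dev/null; python3 st.py
python3 -m pendant '[[[1,0,0,-0.0007,0],[1,0,0,-0.0015,0],[1,0,0,-0.0015,0]]]'>/dev/null; python3 st.py
```

```text
t 13.3 pos [525.25 151.96  79.08] yaw 102.91 F [ 0.49 -0.78 -2.41] M [-0.012  0.04  -0.03 ] w 10.85 q6 -1.73
t 13.6 pos [525.28 151.97  77.68] yaw 102.94 F [-0.62 -0.65 -1.86] M [ 0.027 -0.024  0.014] w 10.75 q6 -1.73
```

It falls freely past the ledge. I'll lower onto the disc and then press to a skirt height of about 79.8.

```bash
python3 -m pendant '[[[1,0,0,-0.001,0],[1,0,0,-0.002,0],[1,0,0,-0.003,0],[1,0,0,-0.003,0]]]'>/dev/null; python3 st.py
python3 -m pendant '[[[1,0,0,-0.001,0],[1,0,0,-0.002,0],[1,0,0,-0.002,0]]]'>/dev/null; python3 st.py
python3 -m pendant '[[[1,0,0,-0.001,0],[1,0,0,-0.0015,0],[1,0,0,-0.0015,0]]]'>/dev/null; python3 st.py
```

```text
t 14.0 pos [525.35 152.    74.74] yaw 102.94 F [ 0.05  0.72 -2.5 ] M [ 0.023 -0.069 -0.04 ] w 10.88 q6 -1.73
t 14.3 pos [525.45 152.    73.03] yaw 102.95 F [-0.71 -0.95  3.08] M [0.007 0.261 0.036] w 10.66 q6 -1.73
t 14.6 pos [525.45 152.    71.5 ] yaw 102.95 F [-2.52  0.43  4.97] M [-0.054  0.377  0.004] w 10.51 q6 -1.73
```

This matches the spring model: skirt ≈ 79.9 and about 8 N. Now I'll screw forward while watching the torque.

```bash
python3 -m pendant '[[[1,0,0,-0.0005,-3],[1,0,0,-0.0007,-6],[1,0,0,-0.0007,-9],[1,0,0,-0.0007,-12]]]'>/dev/null; python3 st.py
python3 -m pendant '[[[1,0,0,0,-3],[1,0,0,0,-6],[1,0,0,0,-9],[1,0,0,0,-12]]]'>/dev/null; python3 st.py
```

```text
t 15.0 pos [526.04 151.99  71.13] yaw 90.82 F [-0.04 -0.62  5.73] M [-0.004  0.013 -0.052] w 11.26 q6 -1.52
t 15.4 pos [526.09 152.01  71.15] yaw 78.82 F [-0.45 -1.44  4.97] M [-0.061  0.001 -0.003] w 10.81 q6 -1.31
```

```bash
python3 -m pendant '[[[1,0,0,-0.0002,-3],[1,0,0,-0.0003,-6],[1,0,0,-0.0003,-9],[1,0,0,-0.0003,-12]]]'>/dev/null; python3 st.py
python3 -m pendant '[[[1,0,0,-0.0002,-3],[1,0,0,-0.0003,-6],[1,0,0,-0.0003,-9],[1,0,0,-0.0003,-12]]]'>/dev/null; python3 st.py
```

```text
t 15.8 pos [526.14 152.    70.91] yaw 66.82 F [-0.35  0.15  4.47] M [-0.033 -0.021  0.039] w 10.72 q6 -1.10
t 16.2 pos [526.04 151.93  70.5 ] yaw 54.83 F [ 0.89 -1.21  3.46] M [-0.151  0.002  0.114] w 10.87 q6 -0.89
```

```bash
python3 -m pendant '[[[1,0,0,-0.0002,-3],[1,0,0,-0.0002,-6],[1,0,0,-0.0002,-9]]]'>/dev/null; python3 st.py
python3 -m pendant '[[[1,0,0,0,-3],[1,0,0,0,-6]]]'>/dev/null; python3 st.py
python3 -m pendant '[[[1,0,0,0,-2],[1,0,0,0,-4]]]'>/dev/null; python3 st.py
```

```text
t 16.5 pos [525.97 151.97  70.17] yaw 45.83 F [-0.65  0.03  4.13] M [-0.041 -0.005  0.069] w 10.90 q6 -0.73
t 16.7 pos [525.96 151.94  70.16] yaw 39.83 F [-0.08  0.7   4.7 ] M [-0.098 -0.015  0.085] w 10.91 q6 -0.63
t 16.9 pos [525.95 151.96  70.18] yaw 35.87 F [-0.04  0.48  3.95] M [-0.094  0.03   0.047] w 11.02 q6 -0.56
```

```bash
python3 -m pendant '[[[1,0,0,0,-1.5],[1,0,0,0,-3]]]'>/dev/null; python3 st.py
python3 -m pendant '[[[1,0,0,0,-1.5],[1,0,0,0,-3]]]'>/dev/null; python3 st.py
```

```text
t 17.1 pos [525.88 151.98  70.14] yaw 32.86 F [0.97 0.39 4.9 ] M [-0.072 -0.075  0.072] w 10.48 q6 -0.51
t 17.3 pos [525.81 151.97  70.15] yaw 29.85 F [-0.03 -0.55  5.4 ] M [-0.028 -0.049  0.054] w 10.77 q6 -0.45
```

```bash
python3 -m pendant '[[[1,0,0,0,-1.5],[1,0,0,0,-3]]]'>/dev/null; python3 st.py
python3 -m pendant '[[[1,0,0,0,-1],[1,0,0,0,-2]]]'>/dev/null; python3 st.py
```

```text
t 17.5 pos [525.59 151.93  70.11] yaw 26.88 F [-0.55 -0.63  5.93] M [-0.121  0.146  0.405] w 10.94 q6 -0.40
t 17.7 pos [525.58 151.91  70.16] yaw 25.00 F [-0.88  0.06  5.95] M [-0.117  0.102  1.099] w 10.86 q6 -0.37
```

The stop was met at yaw ≈ 27.5°. My second step was already queued and wound the torque up to 1.1 Nm, over the 0.6 limit. I'll relax the twist now.

```bash
python3 -m pendant '[[[1,0,0,0,2.4]]]'>/dev/null; python3 st.py
```

```text
t 17.8 pos [525.58 151.94  70.12] yaw 27.37 F [-0.88 -0.14  6.49] M [-0.068  0.04  -0.041] w 10.99 q6 -0.41
```

```bash
python3 -m pendant '[[[1,0,0,0,-0.6]]]'>/dev/null; python3 st.py
```

```text
t 17.9 pos [525.56 151.96  70.11] yaw 26.81 F [0.09 0.63 5.75] M [-0.119  0.111  0.418] w 10.73 q6 -0.40
```

That confirms it is against the stop, at 0.42 Nm. I'll relax the twist and the downforce, open and retreat upward.

```bash
python3 -m pendant '[[[1,0,0,0.0003,0.5],[1,0,0,0.0003,0.5]]]'>/dev/null; python3 st.py
python3 -m pendant '[[[0.6,0,0,0.0003,0],[0.2,0,0,0.0003,0],[0.2,0,0,0.0003,0],[0.2,0,0,0.0003,0],[0.2,0,0,0.0003,0]]]'; python3 st.py
```

```text
t 18.1 pos [525.51 151.96  70.13] yaw 27.26 F [-0.08  0.13  3.14] M [-0.107 -0.15   0.255] w 10.75 q6 -0.41
time_s: 18.6
eef_pos: [525.3, 152.0, 70.3]
ee_rot: [-0.0, 0.972, 0.235, -0.0]
force: [0.1, -0.6, -1.1]
grip_width: 0.4
t 18.6 pos [525.27 152.    70.3 ] yaw 27.24 F [ 0.08 -0.62 -1.14] M [-0.005  0.003 -0.013] w 33.98 q6 -0.41
```

```bash
python3 -m pendant '[[[0.2,0,0,0.01,0],[0.2,0,0,0.03,0],[0.2,0,0,0.06,0],[0.2,0.01,-0.02,0.09,0],[0.2,0.025,-0.05,0.12,0],[0.2,0.037,-0.071,0.13,0],[0.2,0.037,-0.071,0.13,0],[0.2,0.037,-0.071,0.13,0]]]' >/dev/null
python3 - <<'E'
from an import *
s=monitor.sense(); p,d=vision.capture("wrist"); np.savez("pics/w9.npz",p=p,d=d,pos=s["eef_pos"],q=s["ee_rot"])
cv2.imwrite("pics/w9.png",p[:,:,::-1]); print(s["time_s"],s["eef_pos"],s["force"])
W=world_wrist(d,s); w=W[(np.hypot(W[...,0]-525.5,W[...,1]-152)<40)&(W[...,2]>60)]
dk=w[(w[:,2]>97)&(w[:,2]<104)]; pl=np.linalg.lstsq(np.c_[dk[:,:2]-[525.5,152],np.ones(len(dk))],dk[:,2],rcond=None)[0]
print("deck",len(dk),np.median(dk[:,2]),"tilt",np.degrees(pl[:2]),cv2.minEnclosingCircle(dk[:,:2].astype(np.float32)))
b=w[w[:,2]>120]; print("bar",len(b),np.median(b[:,2]),cv2.minAreaRect(b[:,:2].astype(np.float32)))
p,d=vision.capture("side"); cv2.imwrite("pics/side9.png",cv2.resize(p[180:300,240:400,::-1],None,fx=4.5,fy=4.5,interpolation=cv2.INTER_CUBIC))
E
```

```text
19.4 [562.06543921  81.0659422  200.44174982] [-0.47298376  0.82666485 -0.71432204]
deck 3593 100.55233697879294 tilt [-0.02886941 -0.02176703] ((525.857421875, 152.4830322265625), 34.144779205322266)
bar 959 125.37047493482031 ((525.4837036132812, 151.9994659423828), (11.94511604309082, 51.21407699584961), 27.393930435180664)
```

View pics/w9.png

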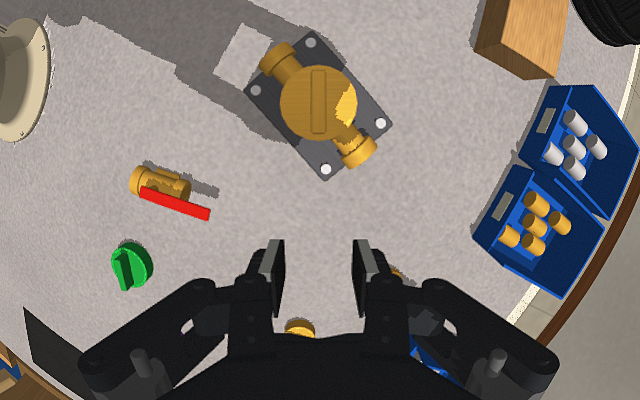

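View pics/side9.png

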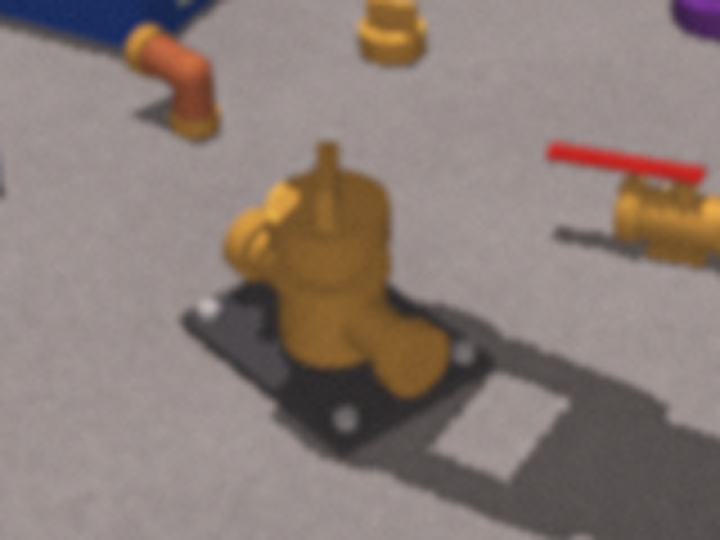

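The deck is at 100.55, so the skirt is at 78.55 (home is 78.5). It is level within 0.04°, the bar is still at the stop angle, and the other objects are in place. I'm handing in.

```bash
python3 -c "
from rig import order; print(order.finish_job())"
```

```text
the job is handed in; nothing more can be done
None
```

The larger brass cap is screwed home on the filter's neck and released. One limit was passed on the way: the wrist read about 1.1 Nm for one or two control rows (0.1–0.2 s) when the cap met the stop. The limit was 0.6 Nm.

**What I did:** I set the cap on the thread with its bar in line with the ports, with contact at 90 mm. I turned it back until the drop at about 0.5–0.6 rad and pressed it down lightly (about 8 N). Then I screwed it forward to the stop, confirmed the stop again at 0.42 Nm, relaxed, let go and backed away. The job was handed in at about 19.5 s.

**Final checks:**
- **Height and level:** the skirt edge is at 78.55 mm (home is 78.5), level within about 0.04°. It is centred within about 0.5 mm.
- **Stop:** the bar stayed at the stop angle (27.4°) after release.
- **Other objects:** the small cap, ball valve, elbow and carton looked unmoved in the last pictures. The wrench was not in those views, but nothing went near it.

**What went wrong or disagreed:**
- **Torque at the stop:** I had queued two forward steps together. The first already read 0.4 Nm, and the second wound it up to 1.1 Nm. I relaxed it straight away.
- **Finger position:** the real finger ends measured about 36 mm behind the stated TCP. My first grasp closed on nothing above the bar, and I corrected it from the camera depth.

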